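# Lay a place around the bowl

## Task

Lay one place around the pink bowl, as seen from where you (the robot) stand, leaving about 4 cm clear between neighbours: the fork flat on the left of the bowl and the metal spoon flat on its right, both straight, pointing away from you with their handle ends towards you and their middles level with the middle of the bowl. Stand the salt shaker directly behind the bowl, then the green-lidded jar on the left of the salt and the dark-lidded jar on its right, so that the three stand upright in one straight row from left to right. Do not push the bowl, and leave the egg timer, the tumbler and the cork stopper where they are.

Things in the scene. Friction and masses are not known exactly. Their poses are not given: they have to be found in the camera images.
- bowl: shallow blush-pink round bowl, 149 mm across the rim, 48 mm high, loose, empty; the layout is made around it. Origin: centre of its underside; its x axis points away from the robot, y to the robot's left. It is not to be pushed
- fork: metal table fork lying flat, 196 long, 27 wide across the tines, 13 high. Origin: middle of its length, underside (on the worktop). Its own x axis runs along it towards the tines (the handle end is at -x), z up. It can be gripped across its width at the origin, where the fingers meet 22 mm of width from 2 to 11 mm above the worktop (TCP about 22 mm above it)
- spoon: metal tablespoon lying flat, 191 long, 38 wide across its bowl, 13 high. Origin: middle of its length, underside (on the worktop). Its own x axis runs along it towards the bowl of the spoon (the handle end is at -x), z up. It can be gripped across its width at the origin, where the fingers meet about 28 mm of width, widest 5 mm above the worktop (TCP about 22 mm above it)
- salt: salt shaker, all grey: glass body with grey contents and a rounded light-grey perforated top, no green; round, 44 across, 34 across the top part, 90 high, standing upright. Origin: centre of its underside
- green_jar: glass spice jar with a bright green lid (green sides; green top with a pale patch); round, 46 across, 106 high, standing upright. Origin: centre of its underside
- dark_jar: glass spice jar whose lid has black-brown sides (the disc on top of this lid is dark green and orange, so tell it by the dark rim), with a green and orange label; round, 44 across, 105 high, standing upright. Origin: centre of its underside
- timer: cream egg timer, round, 59 across, 52 high, with a bar grip on top; a bystander, not to be moved. Origin: centre of its underside
- tumbler: green ribbed see-through drinking glass, 78 across, 100 high, standing empty at the back; a bystander, not to be moved. Origin: centre of its underside
- cork: cork bottle stopper standing on its wider wooden cap, 36 across, 37 high, at the back; a bystander, not to be moved. Origin: centre of its underside

How it is judged:
By the outcome, as a careful person would: the job done as asked, in the order asked, and still so for the second after the job is handed in, with the robot touching nothing.
It also fails if it takes over 128 s, if anything falls off the work surface, if the arm or the gripper's body presses on something with over 40 N, if the wrist force passes 120 N, or if a joint passes its speed limit or range.

## Robot

A 6-joint arm with a two-finger parallel gripper is mounted at the origin on a cart in front of the work surface, level with it; the furniture and walls round the work are solid. World frame = base frame: x ahead of the robot, y to its left, z up, the work surface at z = 0. Lengths are in m, angles in rad, forces in N, time in s.
With the tool pointing down it reaches from about 0.35 to 0.85 m from the base axis. Payload 8.1 kg.
Tool frame: the origin (TCP) lies between the finger pads, 19 mm behind the fingertips; this is the grasp point; z points along the fingers, y is the line along which they close (so a half turn about z gives the same grasp; the last joint's range is limited). The gripper opens to 93 mm and grips with 3 to 60 N. Pads are 15 mm wide; open, the fingers measure 128 mm over their backs; the gripper's body (75 mm by 188 mm) begins 65 mm behind the grasp point.
Start: joints at [1.074, 0.13, 1.488, -0, 1.523, -0.085], TCP at [0.24, 0.55, 0.237] pointing down, gripper open.
Joint ranges: [-2.96, 2.96], [-0.89, 2.26], [0.02, 2.5], [-1.34, 4.48], [0, 2.73], [-2.66, 2.66]. Speed limits (rad/s): [2.39, 2.39, 2.79, 3.14, 3.14, 3.14].

## Interface

Orientations are given as a rotation vector (axis times angle).
In Python, from plant import readout, read_camera, get_calibration, job gives the robot as it stands.
- The arm moves only by the shell command python3 -m handwheel 'ROWS' [FORCE]. ROWS is JSON, a list of rows, each a list of 5 numbers: the shift along the world's x, y, z in cm, then the turn about the world's z in rad, then the closure, from 0 (fully open) to 1 (shut). In form: [[tx, ty, tz, spin, gripper], ...]. A call has 1 to 10 rows; each row shifts and turns the commanded pose from where the row before left it; what a row does not reach is not made up. A row lasts 1/8 s, in which the tool goes at most 62.5 mm and 10.7 degrees, less where a joint would pass 70% of its speed; a pose out of reach is approached as far as the arm can. A call is refused whole if a number of a shift passes 6.25 or a number of a turn 0.188, either way. A call with a gripper value outside its range is refused whole. The fingers move at their own pace and stop on an object; FORCE is the grip in N (left out, the last holds). Time passes only in rows, so rows that do not move let the fingers close. It gives the time, the measured TCP pose, the force, the opening and the grip force at its end, in the units of the state.
- readout.read_state(): the state, without advancing time (a new reading comes with each control period).
- read_camera(name): name is "scene" or "top"; returns the picture (480x640x3 uint8, red, green, blue); there is no depth.
- get_calibration(name): a dict with "fovy" (degrees; the focal length in pixels is half the picture's height over the tangent of half this angle, whatever the lens; pixels are square), "cx", "cy" (the principal point, pixels), "pose" (4x4, takes a point from camera to world coordinates). Camera axes: x right, y down, z forward; pixel columns grow to the right and rows downward; lengths in m; the calibration is good to about 2 mm. A picture is of the moment at which its call begins. get_calibration takes no time and is no camera call.
- job.close_job(): hands the job in; it is judged then, once.
The state is a dict: "t": time; "q": joint angles; "dq": joint speeds; "joint_torque": joint torques, N m; "tool_pos": TCP position; "orientation": TCP orientation; "force": force on the tool from outside, world axes, zero at the start; "wrist_torque": the same for the moment, N m; "opening": finger opening in m; "gripper_force": force on a finger pad.
Only numpy, scipy, OpenCV 4.12 (cv2) and the standard library are available. Lean on these libraries where they do the work, as an engineer would, in place of code of your own. Each camera call takes 0.05 s, during which the arm holds its last target. There are 200 camera calls.

## Working session

There is one attempt and no reset: what is moved stays moved. The work goes in short steps, Python scripts to look and compute and a shell command to move; the robot and the scene stay as the last step left them, time stands still between calls to the robot, and variables do not carry over. Pictures are saved under pics/ and viewed, at most 14 in all, crops included, and the job is handed in when it is done.

```bash
mkdir -p pics
cat > h.py <<'E'
import numpy as np, cv2
from plant import readout, read_camera, get_calibration, job
def ray(name,u,v):
    c=get_calibration(name); f=240/np.tan(np.radians(c["fovy"])/2); P=np.array(c["pose"])
    d=P[:3,:3]@np.array([(u-c["cx"])/f,(v-c["cy"])/f,1]); return P[:3,3],d
def at(name,u,v,z):
    o,d=ray(name,u,v); return o+d*(z-o[2])/d[2]
def proj(name,p):
    c=get_calibration(name); f=240/np.tan(np.radians(c["fovy"])/2); P=np.array(c["pose"])
    q=P[:3,:3].T@(np.array(p)-P[:3,3]); return np.array([c["cx"]+f*q[0]/q[2],c["cy"]+f*q[1]/q[2]])
def save(name,fn): 
    im=read_camera(name); cv2.imwrite("pics/"+fn,im[:,:,::-1]); return im
E
python3 - <<'E'
from h import *
for n in("scene","top"):
    save(n,n+"0.png"); c=get_calibration(n); print(n,c["fovy"],c["cx"],c["cy"],np.round(c["pose"],3).tolist())
s=readout.read_state(); print(s["t"],s["tool_pos"],s["orientation"],s["opening"])
E
```

```text
scene 45.97452564641388 311.0806482516106 242.2853261247207 [[0.806, -0.426, 0.41, 0.035], [-0.591, -0.594, 0.545, -0.732], [0.012, -0.682, -0.731, 1.03], [0.0, 0.0, 0.0, 1.0]]
top 55.82105464751427 323.03488652129215 232.93453914720968 [[0.482, -0.826, 0.291, 0.256], [-0.876, -0.455, 0.158, -0.18], [0.002, -0.332, -0.943, 1.157], [0.0, 0.0, 0.0, 1.0]]
0.1 [0.23989413 0.54943452 0.23649155] [-6.42178018e-01 -3.07475236e+00  2.50388563e-03] 0.09320560225981014
```

View pics/top0.png

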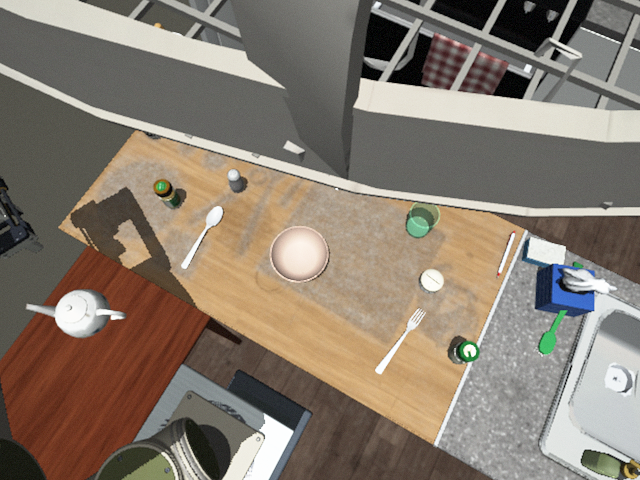

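View pics/scene0.png

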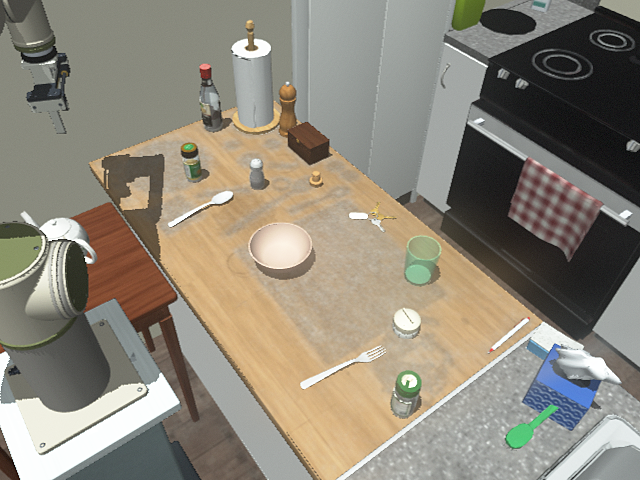

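The top view shows the bowl at (299,254), spoon (203,237), fork (402,341), salt (235,181), dark jar (167,193), green jar (465,352), tumbler (422,220) and timer (431,281). The cork is hidden in the top view; the scene view has it at (316,180). Next come enlarged crops for accuracy.

Run:
```python
from h import *
im=cv2.imread("pics/top0.png"); sc=cv2.imread("pics/scene0.png")
z=lambda a,x,y,w,h,k:cv2.resize(a[y:y+h,x:x+w],None,fx=k,fy=k,interpolation=cv2.INTER_CUBIC)
cv2.imwrite("pics/c1.png",z(im,140,160,200,140,4))
cv2.imwrite("pics/c2.png",z(im,360,190,140,190,3.1578947))
cv2.imwrite("pics/c3.png",z(sc,160,130,200,150,4))
```

```text
(no output)
```

View pics/c1.png

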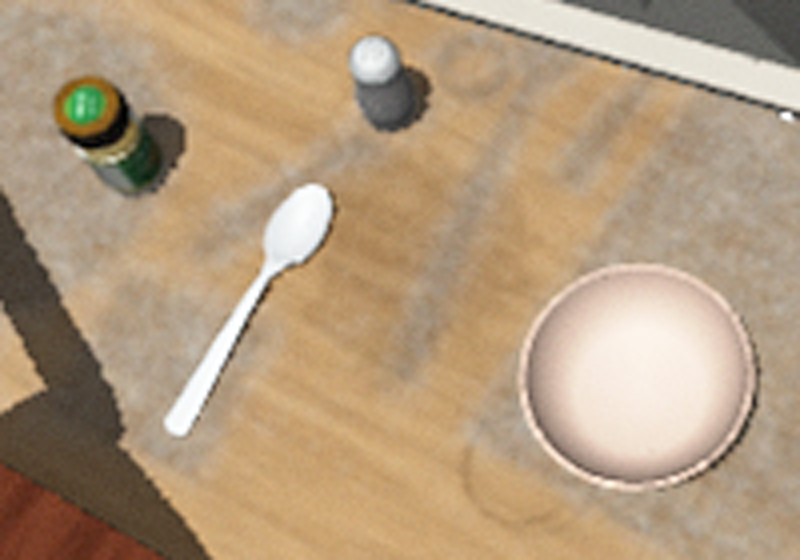

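View pics/c2.png

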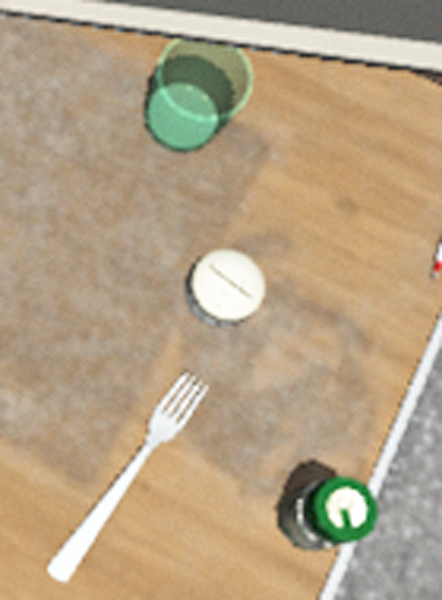

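View pics/c3.png

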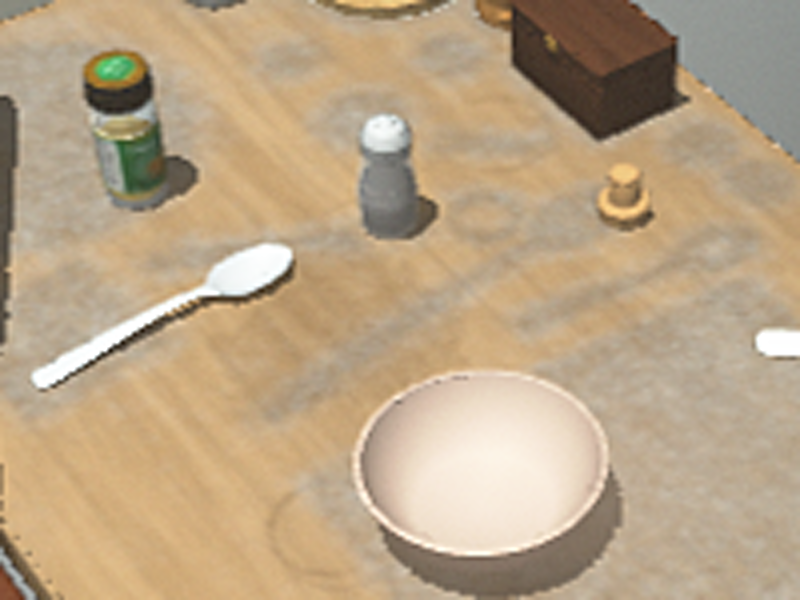

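Dark jar lid top at (162,185.5), salt top (234,175), green lid (470,351), fork from (379,373) to (422,311), spoon from (184,268) to (220.5,206), bowl rim centre (299.5,254). Scene view puts the cork base at (316,182).

Run:
```python
from h import *
d={}
for n,u,v,z in [("bowl",299.5,254.25,.048),("dark",162,185.5,.105),("salt",234,175,.083),("green",469.9,350.9,.106),("timer",432.5,280.5,.043),("tumbler",424.3,214.7,.1),("forkh",379,372.7,.004),("forkt",422.4,311,.004),("spoonh",184.25,268,.004),("spoont",220.5,206.25,.006)]:
    d[n]=at("top",u,v,z); print(n,d[n].round(4))
for n,u,v,z in [("bowl_s",160+481/4,130+463/4,.048),("dark_s",160+118/4,130+69/4,.105),("salt_s",160+385/4,130+133/4,.083),("cork_s",316,182.5,.01),("box_front",160+600/4,130+137/4,0),("keys",350,216,0),("keys2",394,217,0),("timer_s",407,318,.043),("green_s",408,384,.106)]:
    print(n,at("scene",u,v,z).round(4))
for a in("fork","spoon"):
    h,t=d[a+"h"],d[a+"t"]; v=t-h; print(a,(h+t)/2,np.hypot(*v[:2]),np.arctan2(v[1],v[0]))
# colour segmentation of rim ellipse
im=cv2.imread("pics/top0.png"); hsv=cv2.cvtColor(im,cv2.COLOR_BGR2HSV)
for (u,v) in [(269.8,254),(328.6,254),(299,226),(299,282)]: print(at("top",u,v,.048).round(4))
s=readout.read_state()
from scipy.spatial.transform import Rotation as R
print(R.from_rotvec(s["orientation"]).as_matrix().round(3).tolist())
```

```text
bowl [0.5187 0.0311 0.048 ]
dark [0.4946 0.4188 0.105 ]
salt [0.6159 0.2834 0.083 ]
green [ 0.4931 -0.4293  0.106 ]
timer [ 0.6215 -0.2951  0.043 ]
tumbler [ 0.7473 -0.2016  0.1   ]
forkh [ 0.3615 -0.2795  0.004 ]
forkt [ 0.5493 -0.3093  0.004 ]
spoonh [0.3505 0.2857 0.004 ]
spoont [0.5433 0.2977 0.006 ]
bowl_s [0.5195 0.0329 0.048 ]
dark_s [0.4952 0.4207 0.105 ]
salt_s [0.6164 0.2863 0.083 ]
cork_s [0.7497 0.2003 0.01  ]
box_front [0.7899 0.2829 0.    ]
keys [0.7499 0.0518 0.    ]
keys2 [ 0.8409 -0.0178  0.    ]
timer_s [ 0.6236 -0.293   0.043 ]
green_s [ 0.4877 -0.4296  0.106 ]
fork [ 0.45542469 -0.29437241  0.004     ] 0.190115569474076 -0.15736540413107955
spoon [0.44689031 0.29172129 0.005     ] 0.1931389995670369 0.06197063183670418
[0.4827 0.0978 0.048 ]
[ 0.5551 -0.0336  0.048 ]
[0.5847 0.0705 0.048 ]
[ 0.4553 -0.0037  0.048 ]
[[-0.916, 0.4, -0.001], [0.4, 0.916, -0.001], [0.0, -0.002, -1.0]]
```

```bash
python3 -m handwheel '[[5.4,-6,0,0.0635,0],[5.4,-6,0,0.0635,0.4],[5.4,-6,0,0.0635,0.4],[5.3,-6,0,0.0635,0.4],[0,-6,0,0,0.4],[0,-6,0,0,0.4],[0,-6,0,0,0.4],[0,-6,0,0,0.4],[0,-6,0,0,0.4],[0,-6,0,0,0.4]]' 20
python3 -m handwheel '[[0,-6,0,0,0.4],[0,-6,0,0,0.4],[0,-6,0,0,0.4],[0,-6,0,0,0.4],[0,0,-5,0,0.4],[0,0,0,0,0.4],[0,0,0,0,0.4],[0,0,0,0,0.4]]'
```

```text
t: 1.35
tool_pos: [0.4064, 0.0019, 0.2372]
orientation: [0.247, 3.132, 0.0]
force: [2.1, -0.6, -0.5]
opening: 0.0556
gripper_force: 0.0
t: 2.35
tool_pos: [0.4081, -0.2363, 0.1896]
orientation: [0.245, 3.129, -0.002]
force: [-0.1, 0.4, 0.0]
opening: 0.056
gripper_force: 0.0
```

```bash
python3 -m handwheel '[[2.4,-2.9,-3,0,0.4],[2.3,-2.9,-3,0,0.4],[0,0,-3,0,0.4],[0,0,-2.5,0,0.4],[0,0,0,0,0.4],[0,0,0,0,0.4]]'
python3 - <<'E'
from h import *
s=readout.read_state(); print(s["tool_pos"])
im=save("top","f1.png"); sc=save("scene","f1s.png")
a=cv2.resize(im[290:420,340:480],None,fx=2.85,fy=2.85); b=cv2.resize(sc[270:420,270:420],None,fx=2.6,fy=2.6)
h=max(a.shape[0],b.shape[0]); pad=lambda x:cv2.copyMakeBorder(x,0,h-x.shape[0],0,0,0)
cv2.imwrite("pics/f1c.png",np.hstack([pad(a),pad(b)])[:,:,::-1])
E
```

```text
t: 3.1
tool_pos: [0.4551, -0.2948, 0.0745]
orientation: [0.246, 3.13, -0.002]
force: [0.8, -0.5, -0.0]
opening: 0.0556
gripper_force: 0.0
[ 0.45513386 -0.29478386  0.07449136]
```

View pics/f1c.png

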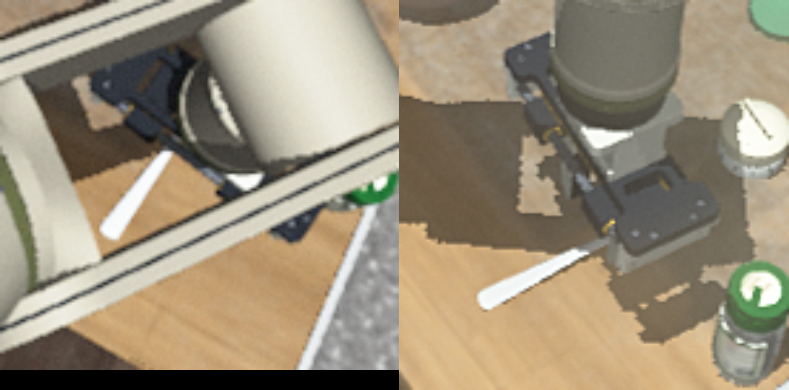

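The gripper straddles the fork: its handle end shows at crop (110,228) and at (490,298), running between the fingers, and the fingers are clear of the green jar. Now I descend and grip.

```bash
python3 -m handwheel '[[0,0,-3,0,0.4],[0,0,-2.2,0,0.4],[0,0,0,0,0.4],[0,0,0,0,1],[0,0,0,0,1],[0,0,0,0,1],[0,0,0,0,1],[0,0,0,0,1],[0,0,0,0,1]]' 20
```

```text
t: 4.32
tool_pos: [0.4543, -0.2942, 0.021]
orientation: [0.248, 3.131, 0.0]
force: [-1.3, 4.0, 5.6]
opening: 0.0215
gripper_force: 21.1
```

```bash
python3 -m handwheel '[[0,0,3,0,1],[0,0,3.5,0,1],[0,0,3.5,0,1],[1,4,0,0.04,1],[1,4,0,0.04,1],[1,4,0,0.04,1],[1,4,0,0.037,1],[1,4,0,0,1],[0.5,4,0,0,1],[0.5,4,0,0,1]]'
python3 -m handwheel '[[0.4,4,0,0,1],[0,4,0,0,1],[0,4,0,0,1],[0,4,0,0,1],[0,1.4,0,0,1],[0,0,0,0,1],[0,0,0,0,1],[0,0,0,0,1]]'
```

```text
t: 5.58
tool_pos: [0.5139, -0.0131, 0.1203]
orientation: [-0.001, -3.142, 0.0]
force: [1.0, -0.5, -0.5]
opening: 0.0214
gripper_force: 20.8
t: 6.58
tool_pos: [0.5181, 0.1585, 0.1204]
orientation: [0.003, 3.142, -0.0]
force: [-0.3, 0.2, -0.4]
opening: 0.021
gripper_force: 20.8
```

```bash
python3 -m handwheel '[[0.1,0.15,-3,0,1],[0,0,-3,0,1],[0,0,-2.5,0,1],[0,0,-1.2,0,1],[0,0,0,0,1],[0,0,0,0,1]]'
python3 -m handwheel '[[0,0,-0.2,0,1],[0,0,0,0,1],[0,0,0,0,0.52],[0,0,0,0,0.52],[0,0,0,0,0.52],[0,0,3,0,0.52],[0,0,4,0,0.52],[0,0,5,0,0.4],[0,0,0,0,0.4],[0,0,0,0,0.4]]'
```

```text
t: 7.32
tool_pos: [0.5198, 0.1611, 0.0246]
orientation: [0.002, 3.14, 0.0]
force: [-0.3, -0.9, -0.5]
opening: 0.0214
gripper_force: 21.0
t: 8.57
tool_pos: [0.5188, 0.1611, 0.1412]
orientation: [0.001, 3.142, 0.0]
force: [-0.1, -0.8, 0.2]
opening: 0.0561
gripper_force: 0.0
```

```bash
python3 -m handwheel '[[-2.4,4.3,0,0.062,0.4],[-2.4,4.4,0,0,0.4],[-2.4,4.4,-2,0,0.4],[0,0,-3,0,0.4],[0,0,0,0,0.4],[0,0,0,0,0.4]]'
python3 - <<'E'
from h import *
im=save("top","s1.png"); sc=save("scene","s1s.png")
a=cv2.resize(im[150:300,160:340],None,fx=2.2,fy=2.2); b=cv2.resize(sc[120:320,150:330],None,fx=2.2,fy=2.2)
h=max(a.shape[0],b.shape[0]); pad=lambda x:cv2.copyMakeBorder(x,0,h-x.shape[0],0,0,0)
cv2.imwrite("pics/s1c.png",np.hstack([pad(a),pad(b)])[:,:,::-1])
E
```

```text
t: 9.32
tool_pos: [0.4468, 0.2916, 0.0912]
orientation: [0.095, -3.139, 0.001]
force: [-0.4, 1.3, 0.4]
opening: 0.0557
gripper_force: 0.0
```

View pics/s1c.png

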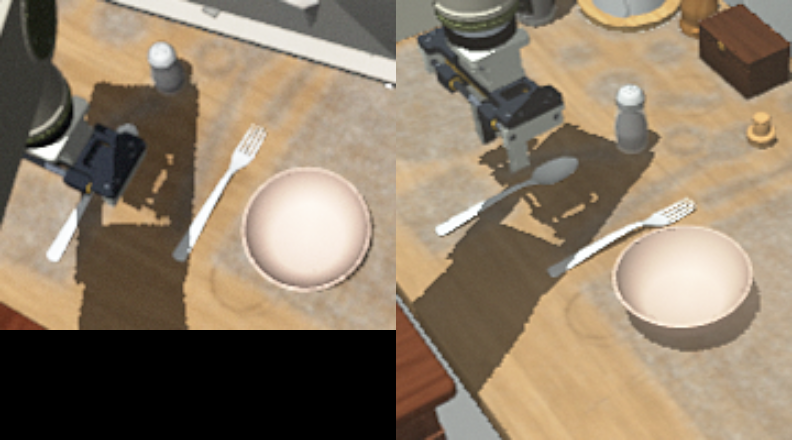

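The fork lies beside the bowl, from (241,267) to (277,208) in full top pixels. The fingers straddle the spoon.

```bash
python3 -m handwheel '[[0,0,-3,0,0.4],[0,0,-2.4,0,0.4],[0,0,-1.5,0,0.4],[0,0,0,0,0.4],[0,0,0,0,1],[0,0,0,0,1],[0,0,0,0,1],[0,0,0,0,1],[0,0,0,0,1]]' 20
python3 - <<'E'
from h import *
h=at("top",241.4,267.3,.004);t=at("top",277.3,208.2,.004);print(h,t,(h+t)/2,np.arctan2(t[1]-h[1],t[0]-h[0]))
E
```

```text
t: 10.55
tool_pos: [0.4475, 0.2926, 0.0232]
orientation: [-0.096, 3.139, 0.001]
force: [0.1, 2.5, 6.3]
opening: 0.0281
gripper_force: 19.9
[0.42446141 0.15539455 0.004     ] [0.61425891 0.15860712 0.004     ] [0.51936016 0.15700083 0.004     ] 0.01692468384963549
```

```bash
python3 -m handwheel '[[0,0,3,0,1],[0,0,3.5,0,1],[0,0,4,0,1],[1,-4,0,-0.03,1],[1,-4,0,-0.032,1],[1,-4,0,0,1],[1,-4,0,0,1],[1,-4,0,0,1],[1,-4,0,0,1],[0.6,-4,0,0,1]]'
python3 -m handwheel '[[0.55,-4,0,0,1],[0,-4,0,0,1],[0,-3.4,0,0,1],[0,0,0,0,1],[0,0,0,0,1],[0,0,0,0,1]]'
```

```text
t: 11.8
tool_pos: [0.5128, 0.0107, 0.127]
orientation: [-0.001, -3.141, 0.0]
force: [0.3, 0.8, -0.9]
opening: 0.0277
gripper_force: 19.9
t: 12.55
tool_pos: [0.5183, -0.1008, 0.1272]
orientation: [0.0, -3.141, -0.001]
force: [0.2, 0.5, -0.4]
opening: 0.0282
gripper_force: 19.9
```

```bash
python3 -m handwheel '[[0.05,-0.1,-3,0,1],[0,0,-3,0,1],[0,0,-2.5,0,1],[0,0,-1.5,0,1],[0,0,-0.3,0,1],[0,0,0,0,1]]'
python3 -m handwheel '[[0,0,-0.2,0,1],[0,0,0,0,1],[0,0,0,0,0.45],[0,0,0,0,0.45],[0,0,0,0,0.45],[0,0,3,0,0.45],[0,0,4,0,0.3],[0,0,5,0,0.3],[0,0,0,0,0.3],[0,0,0,0,0.3]]'
```

```text
t: 13.3
tool_pos: [0.5195, -0.1028, 0.0251]
orientation: [0.001, 3.141, -0.0]
force: [-0.2, 0.4, -0.2]
opening: 0.0274
gripper_force: 19.9
t: 14.55
tool_pos: [0.5187, -0.1028, 0.1421]
orientation: [-0.001, -3.141, -0.0]
force: [-0.7, 0.7, -0.4]
opening: 0.0647
gripper_force: 0.0
```

```bash
python3 -m handwheel '[[1,4,0.5,0,0.3],[1,4,0.5,0,0.3],[1,4,0.5,0,0.3],[1,4,0,0,0.3],[1,4,0,0,0.3],[1,4,0,0,0.3],[1,4,0,0,0.2],[1,4,0,0,0.2],[1,4,0,0,0.2],[0.75,2.75,0,0,0.2]]'
python3 -m handwheel '[[0,0,0,0,0.2],[0,0,0,0,0.2],[0,0,0,0,0.2]]'
```

```text
t: 15.8
tool_pos: [0.6152, 0.286, 0.1544]
orientation: [0.0, -3.138, 0.002]
force: [-0.1, 0.5, -0.4]
opening: 0.0743
gripper_force: 0.0
t: 16.18
tool_pos: [0.6161, 0.2834, 0.1567]
orientation: [-0.003, -3.14, 0.001]
force: [-0.3, 1.6, 0.6]
opening: 0.0741
gripper_force: 0.0
```

Descend 11.2 cm to z ≈ 0.045 and grip the salt body.

```bash
python3 -m handwheel '[[0,0.1,-3,0,0.2],[0,0,-3,0,0.2],[0,0,-3,0,0.2],[0,0,-2.2,0,0.2],[0,0,0,0,0.2],[0,0,0,0,1],[0,0,0,0,1],[0,0,0,0,1],[0,0,0,0,1],[0,0,0,0,1]]' 15
```

```text
t: 17.42
tool_pos: [0.6172, 0.2864, 0.0466]
orientation: [0.001, 3.14, 0.002]
force: [0.0, 3.7, 6.1]
opening: 0.0409
gripper_force: 15.0
```

```bash
python3 -m handwheel '[[0,0,2,0,1],[0,0,4,0,1],[0.7,-3,0,0,1],[0.7,-4,0,0,1],[1,-4,0,0,1],[1,-4,0,0,1],[1,-4,0,0,1],[0,-4,0,0,1],[0,-2.2,0,0,1],[0,0,0,0,1]]'
python3 -m handwheel '[[0,0,0,0,1],[0,0,0,0,1],[0,0,0,0,1]]'
```

```text
t: 18.68
tool_pos: [0.6603, 0.0323, 0.1058]
orientation: [-0.005, -3.141, 0.0]
force: [0.3, 0.5, -1.5]
opening: 0.0411
gripper_force: 15.0
t: 19.05
tool_pos: [0.6604, 0.0347, 0.1054]
orientation: [0.001, -3.141, -0.0]
force: [-0.3, 0.1, -1.8]
opening: 0.0414
gripper_force: 15.0
```

```bash
python3 -m handwheel '[[0,0,-3,0,1],[0,0,-2,0,1],[0,0,-0.7,0,1],[0,0,-0.2,0,1],[0,0,-0.1,0,1],[0,0,0,0,1],[0,0,0,0,1]]'
python3 -m handwheel '[[0,0,0,0,0.35],[0,0,0,0,0.2],[0,0,0,0,0.2],[0,0,3,0,0.2],[0,0,5,0,0.2],[0,0,4,0,0.2],[0,0,0,0,0.2],[0,0,0,0,0.2]]'
```

```text
t: 19.92
tool_pos: [0.6609, 0.0338, 0.0465]
orientation: [0.001, 3.141, 0.0]
force: [-3.5, 1.3, 5.6]
opening: 0.0416
gripper_force: 15.0
t: 20.92
tool_pos: [0.6602, 0.0336, 0.1647]
orientation: [-0.001, -3.141, 0.0]
force: [-0.2, -0.1, -0.4]
opening: 0.0744
gripper_force: 0.0
```

```bash
python3 -m handwheel '[[-1.7,-4,0,-0.157,0.2],[-1.7,-4,0,-0.157,0.1],[-1.7,-4,0,-0.157,0.1],[-1.7,-4,0,-0.157,0.1],[-1.7,-4,0,-0.157,0.1],[-1.7,-4,0,-0.157,0.1],[-1.7,-4,0,-0.157,0.1],[-1.7,-4,0,-0.157,0.1],[-1.7,-4,0,-0.157,0.1],[-1.7,-4,0,-0.158,0.1]]'
python3 -m handwheel '[[0,-3,0,0,0.1],[0,-3.3,0,0,0.1],[0,0,0,0,0.1],[0,0,0,0,0.1],[0,0,0,0,0.1]]'
```

```text
t: 22.18
tool_pos: [0.4887, -0.3667, 0.1629]
orientation: [-2.226, -2.212, 0.0]
force: [0.3, -0.5, -0.2]
opening: 0.0835
gripper_force: 0.0
t: 22.8
tool_pos: [0.4905, -0.428, 0.1647]
orientation: [-2.22, -2.221, -0.0]
force: [-0.1, -1.1, 0.9]
opening: 0.0837
gripper_force: 0.0
```

```bash
python3 -m handwheel '[[0,-0.1,-3,0,0.1],[0,0,-3,0,0.1],[0,0,-3.5,0,0.1],[0,0,0,0,0.1],[0,0,0,0,1],[0,0,0,0,1],[0,0,0,0,1],[0,0,0,0,1],[0,0,0,0,1]]' 15
```

```text
t: 23.92
tool_pos: [0.491, -0.4307, 0.0712]
orientation: [2.221, 2.219, 0.0]
force: [2.0, -0.1, 1.9]
opening: 0.0457
gripper_force: 14.9
```

```bash
python3 -m handwheel '[[0,0,4,0,1],[0,0,4,0,1],[0,0,4,0,1],[0,0,0,0,1],[0,0,0,0,1]]'
python3 - <<'E'
from h import *
im=save("top","g1.png"); sc=save("scene","g1s.png")
a=cv2.resize(im[170:320,220:380],None,fx=2.45,fy=2.45); b=cv2.resize(sc[170:350,190:350],None,fx=2.45,fy=2.45)
h=max(a.shape[0],b.shape[0]); pad=lambda x:cv2.copyMakeBorder(x,0,h-x.shape[0],0,0,0)
cv2.imwrite("pics/g1c.png",np.hstack([pad(a),pad(b)])[:,:,::-1])
E
```

```text
t: 24.55
tool_pos: [0.49, -0.43, 0.1891]
orientation: [-2.221, -2.219, 0.0]
force: [-0.2, -0.2, -1.7]
opening: 0.046
gripper_force: 14.9
```

View pics/g1c.png

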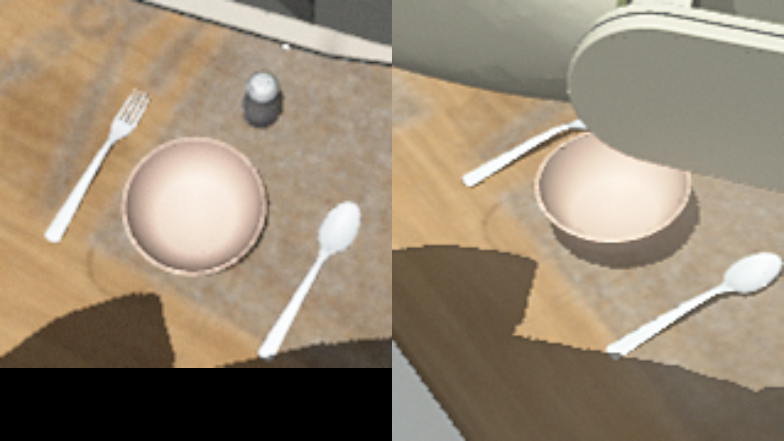

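Bowl centre is (299.6,254.1), unmoved. Salt top (327.8,204.3), fork (241.6,268) to (276.7,208), spoon (328.2,315) to (361.6,253.3).

Run:
```python
from h import *
print("salt",at("top",327.8,204.3,.083),"bowl",at("top",299.6,254.1,.048))
for a,b in[((241.6,268),(276.7,208)),((328.2,314.9),(361.6,253.3))]:
    h=at("top",*a,.004);t=at("top",*b,.004);print((h+t)/2,np.hypot(*(t-h)[:2]),np.arctan2(t[1]-h[1],t[0]-h[0]))
# mask based: white metal pixels, projected to table
im=cv2.imread("pics/g1.png").astype(int); mx=im.max(2);mn=im.min(2)
m=((mn>175)&(mx-mn<25)).astype(np.uint8)
n,l,st,_=cv2.connectedComponentsWithStats(m)
for i in range(1,n):
    x,y,w,hh,ar=st[i]
    if ar>60 and 225<x<380 and 195<y<330:
        v,u=np.nonzero(l==i); P=np.array([at("top",a,b,.005)[:2] for a,b in zip(u,v)])
        c=P.mean(0); e=np.linalg.svd(P-c,full_matrices=False)[2][0]; e*=np.sign(e[0]); s=(P-c)@e
        print(st[i],c+e*(s.max()+s.min())/2,np.ptp(s),np.arctan2(e[1],e[0]))
```

```text
salt [0.66164263 0.02730279 0.083     ] bowl [0.51915033 0.031096   0.048     ]
[0.51854033 0.1571385  0.004     ] 0.19097542786285093 0.033703491821202414
[ 0.51799593 -0.10383802  0.004     ] 0.1859562212781885 0.001838910530734733
[321 200  11  11  87] [0.68756428 0.04467044] 0.030941117304081438 0.2925507091024025
[238 209  43  60 340] [0.51740232 0.15864403] 0.19090074089235148 -0.00644983226808424
[291 240  22  19 239] [0.54646451 0.0436314 ] 0.05696857584952594 -1.1635506022565805
[325 252  42  64 513] [ 0.51950507 -0.10533295] 0.1927882235639195 -0.03141868335696512
```

```bash
python3 -m handwheel '[[1.7,4,0,0,1],[1.7,4,0,0,1],[1.7,4,0,0,1],[1.7,4,0,0,1],[1.7,4,0,0,1],[1.7,4,0,0,1],[1.7,4,0,0,1],[1.7,4,0,0,1],[1.7,4,0,0,1],[1.7,4,0,0,1]]'
python3 -m handwheel '[[0,4,0,0,1],[0,4,0,0,1],[0,4,0,0,1],[0,2.6,0,0,1],[0,0,0,0,1],[0,0,0,0,1],[0,0,0,0,1]]'
```

```text
t: 25.9
tool_pos: [0.6598, -0.0289, 0.1882]
orientation: [-2.221, -2.218, 0.003]
force: [0.2, 1.1, -0.4]
opening: 0.0453
gripper_force: 14.9
t: 26.78
tool_pos: [0.6603, 0.1145, 0.1898]
orientation: [-2.224, -2.219, 0.001]
force: [0.3, -0.7, -0.6]
opening: 0.0457
gripper_force: 14.9
```

```bash
python3 -m handwheel '[[0,0.1,-4,0,1],[0,0,-4,0,1],[0,0,-3,0,1],[0,0,-0.5,0,1],[0,0,-0.3,0,1],[0,0,-0.1,0,1],[0,0,0,0,1],[0,0,0,0,1]]'
python3 -m handwheel '[[0,0,0,0,0.4],[0,0,0,0,0.25],[0,0,0,0,0.25],[0,0,3,0,0.25],[0,0,5,0,0.25],[0,0,4,0,0.25],[0,0,0,0,0.1],[0,0,0,0,0.1]]'
```

```text
t: 27.78
tool_pos: [0.661, 0.1167, 0.0724]
orientation: [2.222, 2.22, 0.002]
force: [-0.1, 0.0, -1.4]
opening: 0.0454
gripper_force: 14.9
t: 28.78
tool_pos: [0.6602, 0.1166, 0.1908]
orientation: [-2.222, -2.22, 0.001]
force: [-1.0, -0.8, -0.2]
opening: 0.0821
gripper_force: 0.0
```

```bash
python3 -m handwheel '[[-2,4,0,0,0.1],[-2,4,0,0,0.1],[-2,4,0,0,0.1],[-2,4,0,0,0.1],[-2,4,0,0,0.1],[-2,4,0,0,0.1],[-2,4,0,0,0.1],[-2.5,2.3,0,0,0.1],[0,0,0,0,0.1],[0,0,0,0,0.1]]'
python3 -m handwheel '[[0,0,0,0,0.1],[0,0,0,0,0.1]]'
```

```text
t: 30.02
tool_pos: [0.4951, 0.4188, 0.1898]
orientation: [2.222, 2.221, -0.004]
force: [0.4, -0.4, 0.6]
opening: 0.0835
gripper_force: 0.0
t: 30.28
tool_pos: [0.4961, 0.4188, 0.1912]
orientation: [2.224, 2.219, -0.0]
force: [-0.3, 0.3, -0.5]
opening: 0.0834
gripper_force: 0.0
```

```bash
python3 -m handwheel '[[0,0.1,-4,0,0.1],[0,0,-4,0,0.1],[0,0,-4,0,0.1],[0,0,0,0,0.1],[0,0,0,0,1],[0,0,0,0,1],[0,0,0,0,1],[0,0,0,0,1],[0,0,0,0,1],[0,0,0,0,1]]' 15
python3 -m handwheel '[[0,0,4,0,1],[0,0,4,0,1],[0,0,4,0,1],[0,0,0.5,0,1],[0,0,0,0,1]]'
```

```text
t: 31.52
tool_pos: [0.4956, 0.4209, 0.072]
orientation: [-2.222, -2.22, -0.001]
force: [-1.5, -0.7, 4.7]
opening: 0.0437
gripper_force: 15.0
t: 32.15
tool_pos: [0.4952, 0.4204, 0.1954]
orientation: [-2.222, -2.22, 0.001]
force: [0.2, -0.1, -2.1]
opening: 0.0439
gripper_force: 15.0
```

```bash
python3 -m handwheel '[[0,-4,0,0,1],[0,-4.3,0,0,1],[0,-4.3,0,0,1],[0,-4.3,0,0,1],[0,-4.3,0,0,1],[0,-4.3,0,0,1],[0,-4.3,0,0,1],[0,-4.3,0,0,1],[0,-4.3,0,0,1],[0,-4.3,0,0,1]]'
python3 -m handwheel '[[0,-4.4,0,0,1],[4,0,0,0,1],[4,0,0,0,1],[4,0,0,0,1],[4,0,0,0,1],[0.5,0,0,0,1],[0,0,0,0,1],[0,0,0,0,1],[0,0,0,0,1]]'
```

```text
t: 33.4
tool_pos: [0.4938, -0.0076, 0.1937]
orientation: [-2.22, -2.218, 0.004]
force: [0.4, 0.2, -1.9]
opening: 0.0442
gripper_force: 15.0
t: 34.52
tool_pos: [0.6598, -0.0504, 0.1968]
orientation: [2.222, 2.22, 0.0]
force: [0.9, -0.1, -1.8]
opening: 0.0436
gripper_force: 15.0
```

```bash
python3 -m handwheel '[[0,-0.2,-4,0,1],[0,0,-4,0,1],[0,0,-3.5,0,1],[0,0,-0.5,0,1],[0,0,-0.3,0,1],[0,0,-0.1,0,1],[0,0,0,0,1],[0,0,0,0,1]]'
python3 -m handwheel '[[0,0,0,0,0.4],[0,0,0,0,0.25],[0,0,0,0,0.25],[0,0,3,0,0.25],[0,0,5,0,0.25],[0,0,4,0,0.25],[-4,-4,0,0,0.1],[-4,-5,0,0,0.1],[-4,-5,0,0,0.1],[-4,-5,0,0,0.1]]'
python3 -m handwheel '[[0,-5,0,0,0.1],[0,-5,0,0,0.1],[0,-5,0,0,0.1],[0,0,0,0,0.1]]'
python3 - <<'E'
from h import *
im=save("top","e1.png"); sc=save("scene","e1s.png")
a=cv2.resize(im[170:330,220:380],None,fx=2.45,fy=2.45); b=cv2.resize(sc[130:350,190:380],None,fx=2.1,fy=2.1)
h=max(a.shape[0],b.shape[0]); pad=lambda x:cv2.copyMakeBorder(x,0,h-x.shape[0],0,0,0)
cv2.imwrite("pics/e1c.png",np.hstack([pad(a),pad(b)])[:,:,::-1])
E
```

```text
t: 35.52
tool_pos: [0.661, -0.0524, 0.0735]
orientation: [2.222, 2.22, 0.001]
force: [-0.0, -0.0, -1.5]
opening: 0.0436
gripper_force: 15.0
t: 36.78
tool_pos: [0.502, -0.24, 0.1927]
orientation: [2.222, 2.22, 0.0]
force: [0.2, -0.2, 0.4]
opening: 0.0836
gripper_force: 0.0
t: 37.28
tool_pos: [0.5023, -0.3921, 0.192]
orientation: [2.227, 2.216, -0.001]
force: [-0.0, -0.2, 0.2]
opening: 0.0837
gripper_force: 0.0
```

View pics/e1c.png

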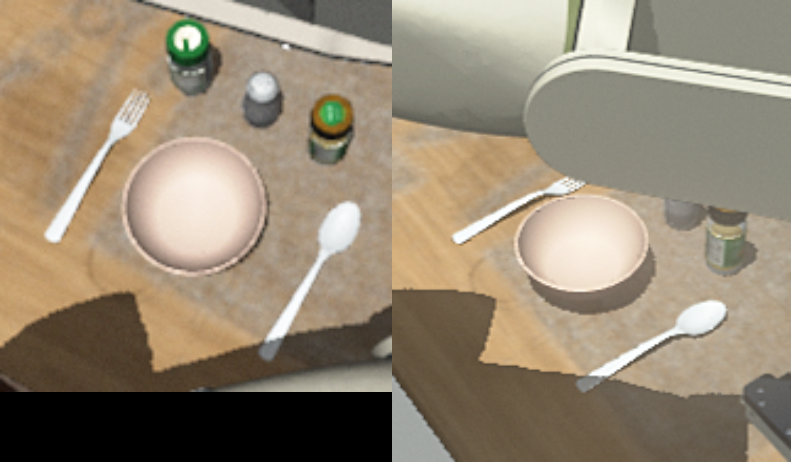

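All three stand upright in a row: green lid at (297,187), salt top (328,204), dark lid (356,216.5). Cutlery and bowl are unmoved.

Run:
```python
from h import *
for n,u,v,z in[("green",297.1,186.7,.106),("salt",327.5,204.6,.083),("dark",355.9,216.5,.105)]: print(n,at("top",u,v,z).round(4))
import numpy as np
a=cv2.imread("pics/e1.png");b=cv2.imread("pics/top0.png")
print(proj("top",[.66,.117,.106]),proj("top",[.66,.032,.083]),proj("top",[.66,-.053,.105]))
c=lambda a:cv2.resize(a[165:240,270:380],None,fx=7,fy=7,interpolation=cv2.INTER_CUBIC)
cv2.imwrite("pics/e2.png",c(a))
```

```text
green [0.6579 0.1147 0.106 ]
salt [0.6605 0.0276 0.083 ]
dark [ 0.6582 -0.0541  0.105 ]
[296.74922945 185.64856736] [325.88996809 204.00268035] [355.83880077 215.71197534]
```

View pics/e2.png

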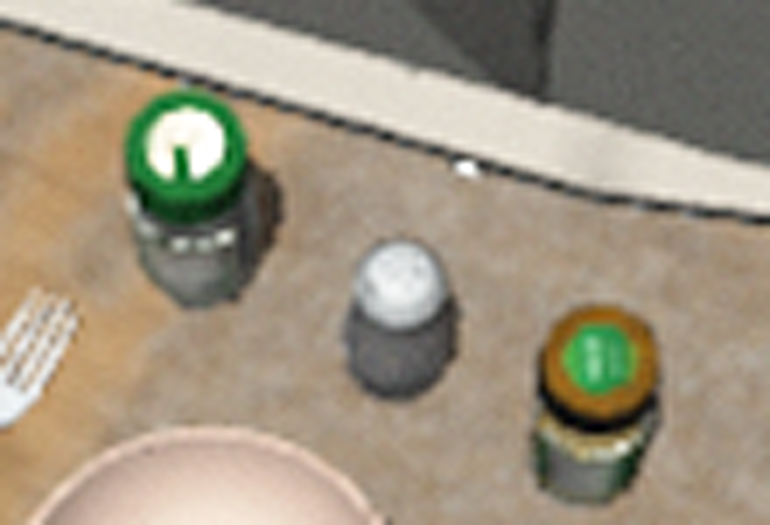

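In this enlarged view the row is straight, with gaps of about 42 and 38 mm. The salt is centred within about 3 mm of the bowl's axis. The robot is touching nothing, so I'm handing in.

```bash
python3 -c "
from plant import job; print(job.close_job())"
```

```text
the job is handed in; nothing more can be done
None
```

The place is laid around the pink bowl as asked and handed in; on the last camera check the fork, spoon, salt and both jars sat within about 3 mm of plan, with the gaps either side of the salt about 42 and 38 mm.

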